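Set up a four-electrode resistivity measurement on a plastic strip

TASK

Set up the four-electrode resistivity test: lay the flat black strip specimen centred along the white insulating plate, and stand the two brass current electrodes square across it, one on each end of the strip and flush with it: the one with the two screws at the end next to the plate's brass earth stud, the one with the terminal post at the other end. Set the grey potential-electrode carriage on the strip midway between them, knife edges square across the strip, and the larger of the two steel weights upright on the middle of the carriage. Let go of everything and leave the other specimens, the small weight and the adaptor where they are.

Things in the scene. Friction and masses are not known exactly. Their poses are not given: they have to be found in the camera images.
- plate: White insulating plate, fixed to the bench, 240 (x) x 80 (y) x 12 mm on four short feet; its top face is 18 mm above the bench. Origin: on the bench under the plate's centre. The x axis runs along its length towards the brass earth stud (15 mm across at its base, 14 mm tall), which stands on the centre line 110 mm from the centre. May lie at any yaw.
- strip: Flat black plastic strip specimen, 180 (x) x 30 (y) x 6 mm, loose, lying flat on the bench. Origin: centre of the underside; x along its length; z up. Its two ends are alike. 45 g.
- source: Current electrode with the terminal post: brass block 28 (x) x 48 (y) x 26 (z) mm with one black round terminal post (24 mm across at its base, 18 mm above) on the middle of its top, 51 mm tall in all. Origin: centre of the block's underside. Its flat underside sits on the strip with the 48 mm side across the strip (own x along the strip). About 0.3 kg.
- ret: Current electrode with the two screws: brass block 28 (x) x 48 (y) x 26 (z) mm with two low steel screw heads (13 mm across, 5 mm high) 28 mm apart along y on its top, no post. Origin: centre of the underside. Sits on the strip with the 48 mm side across the strip (own x along the strip). About 0.3 kg.
- carriage: Potential-electrode carriage: grey plastic block 80 (x) x 48 (y) x 16 mm on two steel knife-edge blades (3 mm thick, 42 mm long across y, 10 mm high, at x = -32 and +32 mm). Flat top 26 mm above the blades' lower edges; small brass terminals (8 mm across, 4 mm high) at x = -35 and +35 mm. Origin: midway between the blades' lower edges. Sits with own x along the strip. 0.16 kg.
- weight: The larger steel weight: cylinder 40 mm across and 30 mm tall with a grip knob 20 mm across on top, 48 mm tall in all. Origin: centre of the underside. About 0.3 kg.
- small_weight: Bystander: smaller steel weight of the same form, 24 mm across, 34 mm tall in all. Origin: centre of the underside. Leave where it is.
- disc: Bystander: round black plastic disc specimen, 50 mm across, 6 mm thick. Origin: centre of the underside. Leave where it is.
- bar: Bystander: black plastic square bar specimen, 130 (x) x 14 x 14 mm, narrower, thicker and shorter than the strip. Origin: centre of the underside. Leave where it is.
- adaptor: Bystander: small upright round metal connector adaptor, 24 mm across, 34 mm tall. Origin: centre of the underside. Leave where it is.
There are look-alikes about, which are no part of the job. Of the things shaped like the strip, the black one is meant.

How it is judged:
At the end, for the whole second after the job is handed in: Strip on plate, centred to 12 mm, along it to 0.12 rad; electrodes on it, 64-88 mm from its middle (two-screw one by the stud), carriage within 11 mm of its middle, all within 9 mm of its centre line, square to 0.17 rad; weight centred on it to 9 mm. Released, at rest (horizontal distance between strip and plate below 0.012 m and angle between the x axis of strip and the x axis of plate, either way round below 0.12 rad and z of strip in the frame of plate between 0.015 and 0.021 m and horizontal distance between source and strip between 0.064 and 0.088 m and y of source in the frame of strip between -0.009 and 0.009 m and z of source in the frame of strip between 0.003 and 0.009 m and angle between the x axis of each of source, ret, carriage and the x axis of strip, either way round below 0.17 rad and angle between each of source, ret, carriage's own z axis and vertical below 0.07 rad and horizontal distance between ret and strip between 0.064 and 0.088 m and y of ret in the frame of strip between -0.009 and 0.009 m and z of ret in the frame of strip between 0.003 and 0.009 m and x of source in the frame of plate below -0.03 m and x of ret in the frame of plate above 0.03 m and x of carriage in the frame of strip between -0.011 and 0.011 m and y of carriage in the frame of strip between -0.009 and 0.009 m and z of carriage in the frame of strip between 0.003 and 0.009 m and horizontal distance between weight and carriage below 0.009 m and z of weight in the frame of carriage between 0.023 and 0.029 m and angle between weight's own z axis and vertical below 0.1 rad and linear speed of each of strip, source, ret, carriage, weight below 0.02 m/s and angular speed of each of strip, source, ret, carriage, weight below 0.2 rad/s); the robot touches nothing.
It fails at once if a bystander (small weight, disc, square bar or adaptor) is shifted by more than 30 mm (distance of any of small_weight, disc, bar, adaptor from where it was at the start of the episode above 0.03 m).
It also fails if it takes over 128 s, if anything falls off the work surface, if the arm or the gripper's body presses on something with over 40 N, if the wrist force passes 120 N, or if a joint passes its speed limit or range.

ROBOT

A 6-joint arm with a two-finger parallel gripper is mounted at the origin on the work surface. World frame = base frame: x ahead of the robot, y to its left, z up, the work surface at z = 0. Lengths are in m, angles in rad, forces in N, time in s.
With the tool pointing down it reaches from about 0.225 to 0.875 m from the base axis. Payload 3.4 kg.
Tool frame: the origin (TCP) lies at the very end of the fingers, on their centre line; the grasp point (between the pads) lies 19 mm behind it (manip.grasp_offset is the distance from the TCP to the grasp point, in m); x points along the fingers, y is the direction in which the jaws open and shut, and the axes are right-handed (so a half turn about x gives the same grasp; the last joint's range is limited). The gripper opens to 85 mm and grips with 20 to 120 N. Pads are 22 mm wide; open, the fingers measure 114 mm over their backs; the gripper's body (76 mm by 85 mm) begins 54 mm behind the grasp point. The pads swing forward as they close: fully open they stand 13 mm farther back than shut.
Start: joints at [-1.354, 0.276, 1.505, -0, 1.361, -0.121], TCP at [0.191, -0.543, 0.231] pointing down, gripper open.
Joint ranges: [-2.89, 2.89], [-0.75, 2.08], [0.22, 2.7], [-1.18, 4.32], [0.11, 2.71], [-2.7, 2.7]. Speed limits (rad/s): [2.57, 2.57, 3.14, 3.14, 3.14, 3.14].

INTERFACE

Orientations are given as a unit quaternion [w, x, y, z].
In Python, from rig import manip gives the robot as it stands.
- The arm moves only by the tool step_arm, never from a script. Its argument "increments" is a list of rows, each an object with "grip": the opening, from 0 (shut) to 1 (fully open); "delta_pos": the shift along the world's x, y, z in m, a list of three; "twist": the turn about the world's z in degrees. A call has 1 to 10 rows; each row shifts and turns the commanded pose from where the row before left it; what a row does not reach is not made up. A row lasts 1/12 s, in which the tool goes at most 41.7 mm and 7.16 degrees, less where a joint would pass 70% of its speed; a pose out of reach is approached as far as the arm can. A call with a gripper value outside its range is refused whole. The fingers move at their own pace and stop on an object; "force" is the grip in N (left out, the last holds). Time passes only in rows, so rows that do not move let the fingers close. It gives the time, the measured TCP pose, the force and the opening at its end, in the units of the state.
- manip.get_state(): the state, without advancing time (a new reading comes with each control period).
- manip.get_image(name): name is "scene" or "top" or "wrist"; returns a dict with "img" (384x512x3 uint8, red, green, blue), "fx", "fy", "cx", "cy" (pixels), "rvec" (rotation vector, rad) and "tvec" (3), from world to camera coordinates, as OpenCV has them; the wrist camera has in their place "mount" (4x4, takes a point from camera to tool coordinates, whose origin is the TCP and whose axes are the tool frame's). Camera axes: x right, y down, z forward; pixel columns grow to the right and rows downward; lengths in m; the calibration is good to about 2 mm. A picture is of the moment at which its call begins: read the wrist's pose just before it. There is no depth.
- manip.sign_off(): hands the job in, once; it reports no verdict.
The state is a dict: "clock": time; "qpos": joint angles; "qd": joint speeds; "effort": joint torques, N m; "position": TCP position; "ee_rot": TCP orientation; "contact_force": force on the tool from outside, world axes, zero at the start; "moment": the same for the moment, N m; "width": finger opening in m.
Only numpy, scipy, OpenCV 4.12 (cv2) and the standard library are available. Lean on these libraries where they do the work, as an engineer would, in place of code of your own. Each camera call takes 0.05 s, during which the arm holds its last target. There are 200 camera calls.

## Working session

There is one attempt and no reset: what is moved stays moved. The work goes in short steps, Python scripts to look and compute and a tool call to move; the robot and the scene stay as the last step left them, time stands still between calls to the robot, and variables do not carry over. Pictures are saved under pics/ and viewed, about 12 in all and at most 16, crops included, and the job is handed in when it is done.

Besides the shell and the picture viewer there is one more tool, called after "Request:" as a command line: name --argument value ..., lists and objects as JSON in quotes. step_arm: Moves the arm, as the interface text tells. Its arguments: {"type":"object","properties":{"increments":{"type":"array"},"force":{"type":"number"}},"required":["increments"]}

```bash
mkdir -p pics; ls
python3 - <<'E'
from rig import manip
import cv2,numpy as np
s=manip.get_state();print({k:np.round(v,3) for k,v in s.items()})
for n in ("top","scene"):
    d=manip.get_image(n);cv2.imwrite(f"pics/{n}0.png",cv2.resize(d["img"][:,:,::-1],(800,600),interpolation=cv2.INTER_CUBIC))
    np.savez(n+"0.npz",**d)
    R=cv2.Rodrigues(np.array(d["rvec"]))[0];print(n,d["fx"],d["cx"],d["cy"],-R.T@np.array(d["tvec"]),R[2])
E
```

```text
pics
{'clock': np.float64(0.0), 'qpos': array([-1.354,  0.277,  1.506, -0.   ,  1.361, -0.121]), 'qd': array([-0.001,  0.001,  0.001,  0.002, -0.001,  0.   ]), 'effort': array([-1.0000e-03, -4.1678e+01, -2.4581e+01, -0.0000e+00,  1.1000e-02,
        0.0000e+00]), 'position': array([ 0.19 , -0.542,  0.23 ]), 'ee_rot': array([-0.118, -0.697, -0.12 ,  0.697]), 'contact_force': array([-0.155, -0.27 ,  0.932]), 'moment': array([ 0.011, -0.03 , -0.023]), 'width': np.float64(0.086)}
top 387.43365114239833 253.07383070220263 196.77550813168176 [ 0.48842568 -0.00847932  1.01857963] [ 0.07301125 -0.01127974 -0.99726733]
scene 362.96500370786066 258.3933613570368 191.02442464038853 [0.97260324 0.57884914 0.65612311] [-0.45537794 -0.6257628  -0.63328655]
```

View pics/top0.png

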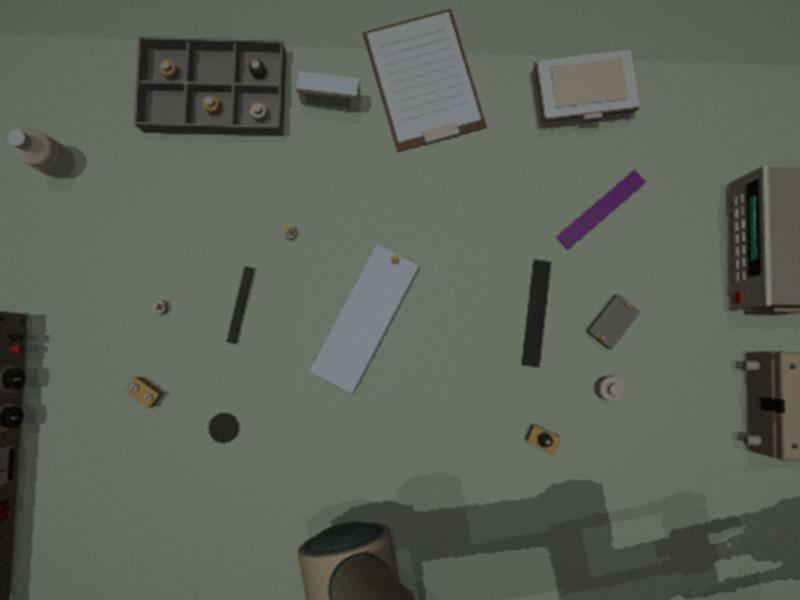

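View pics/scene0.png

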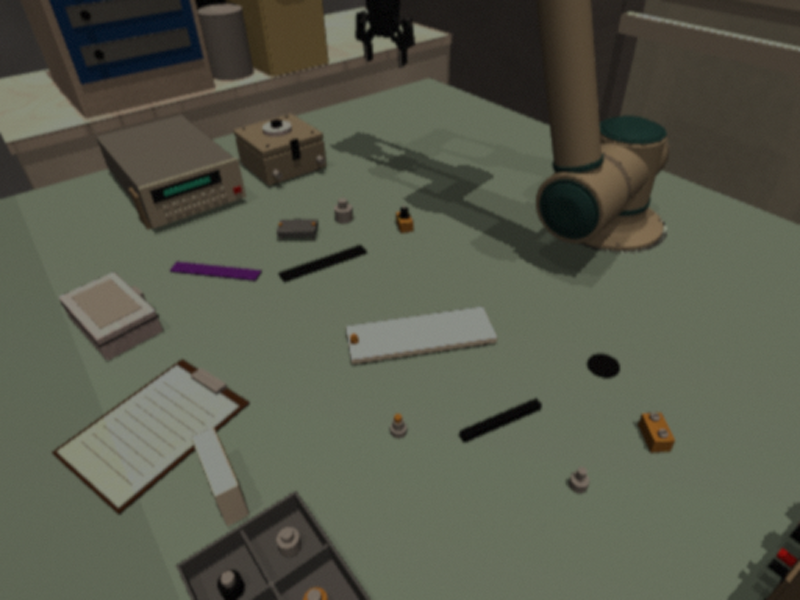

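The top view shows the plate at (365,320) with its stud at (396,259), the black strip at (537,313), the carriage at (613,321) and the weight at (610,388). The source is at (543,439) and ret at (143,391). The bystanders are the bar (241,305), disc (224,428), small weight (160,307) and adaptor (290,232). The purple strip is a decoy.

```bash
cat > h.py <<'E'
import cv2,numpy as np
from scipy.spatial.transform import Rotation as Ro
from rig import manip
def cam(n):
    """image and camera pose (R cam->world, origin)"""
    s=manip.get_state(); d=manip.get_image(n)
    if n=="wrist":
        q=s["ee_rot"]; T=np.eye(4); T[:3,:3]=Ro.from_quat([q[1],q[2],q[3],q[0]]).as_matrix(); T[:3,3]=s["position"]
        M=T@np.array(d["mount"]); d["R"],d["o"]=M[:3,:3],M[:3,3]
    else:
        R=cv2.Rodrigues(np.array(d["rvec"]))[0]; d["R"],d["o"]=R.T,-R.T@np.array(d["tvec"])
    return d
def cast(d,uv,z):
    uv=np.atleast_2d(uv).astype(float)
    r=np.c_[(uv[:,0]-d["cx"])/d["fx"],(uv[:,1]-d["cy"])/d["fy"],np.ones(len(uv))]@d["R"].T
    return (d["o"]+r*((z-d["o"][2])/r[:,2])[:,None])[:,:2]
def proj(d,p):
    c=(np.atleast_2d(p)-d["o"])@d["R"]
    return np.c_[d["fx"]*c[:,0]/c[:,2]+d["cx"],d["fy"]*c[:,1]/c[:,2]+d["cy"]]
def blobs(d,mask,z,amin=15):
    """world-plane rectangles (centre, long, short, yaw of long side deg, pixel centre) of mask blobs"""
    out=[]
    for c in cv2.findContours(mask.astype(np.uint8),cv2.RETR_EXTERNAL,cv2.CHAIN_APPROX_NONE)[0]:
        if cv2.contourArea(c)<amin: continue
        w=(cast(d,c[:,0],z)*1000).astype(np.float32); (x,y),(a,b),t=cv2.minAreaRect(w)
        if a<b: a,b,t=b,a,t+90
        out.append((round(x,1),round(y,1),round(a,1),round(b,1),round((t+90)%180-90,1),c[:,0].mean(0).round(0).tolist()))
    return out
def hsv(d): return cv2.cvtColor(d["img"],cv2.COLOR_RGB2HSV).astype(int)
def yaw():
    q=manip.get_state()["ee_rot"]; m=Ro.from_quat([q[1],q[2],q[3],q[0]]).as_matrix()
    return np.degrees(np.arctan2(m[1,1],m[0,1]))
E
python3 - <<'E'
from h import *
d=cam("top");h=hsv(d);H,S,V=h[...,0],h[...,1],h[...,2]
k=np.ones((3,3),np.uint8)
for n,m,z in (("dark",V<40,.006),("dark26",(V<85)&(S<70),.026),("white",(V>130)&(S<60),.018),("orange",(H>8)&(H<28)&(S>110),.026),("stud",(H>8)&(H<28)&(S>110),.032)):
    print(n)
    for b in blobs(d,m,z):
        if 60<b[5][0]<450 and 90<b[5][1]<310: print(b)
for p in ((613,321),(610,388),(537,313),(365,320),(300,200)): print(p,h[int(p[1]*.64),int(p[0]*.64)],d["img"][int(p[1]*.64),int(p[0]*.64)])
print(yaw())
E
```

```text
dark
(349.8, -269.7, 18.6, 17.4, -36.8, [348.0, 281.0])
(358.4, 260.4, 43.7, 43.3, -88.9, [143.0, 273.0])
(561.8, 240.1, 124.6, 13.0, -11.3, [154.0, 195.0])
(559.3, -255.8, 174.4, 27.4, -6.2, [343.0, 200.0])
dark26
(352.2, -266.2, 17.9, 15.0, -88.9, [348.0, 281.0])
(361.0, 255.2, 47.8, 47.5, -87.7, [143.0, 273.0])
(417.3, 379.5, 56.4, 32.5, 56.8, [98.0, 249.0])
(439.7, -356.9, 39.4, 20.8, -7.9, [384.0, 247.0])
(554.4, 356.7, 20.9, 12.0, -4.3, [106.0, 196.0])
(546.4, -376.6, 82.6, 51.5, -38.0, [392.0, 205.0])
(560.9, 234.7, 128.5, 19.4, -11.5, [154.0, 195.0])
(558.2, -251.5, 177.4, 31.6, -6.3, [343.0, 200.0])
(679.9, 153.7, 18.3, 15.5, 1.4, [187.0, 150.0])
white
(544.2, 32.6, 236.2, 75.9, -26.3, [233.0, 202.0])
orange
(353.9, -262.7, 50.6, 26.0, 64.7, [347.0, 280.0])
(415.2, 385.8, 49.6, 29.7, 56.3, [91.0, 250.0])
stud
(354.7, -261.2, 50.3, 25.9, 64.7, [347.0, 280.0])
(415.6, 383.4, 49.3, 29.5, 56.3, [91.0, 250.0])
(613, 321) [20 19 82] [82 80 76]
(610, 388) [18 30 85] [85 81 75]
(537, 313) [40 23 34] [33 34 31]
(365, 320) [106  24 137] [124 130 137]
(300, 200) [ 48  30 112] [104 112  99]
-70.6483951288175
```

Request:
step_arm --increments '[{"grip":1,"delta_pos":[0.031,0.024,-0.006],"twist":-2.1},{"grip":1,"delta_pos":[0.031,0.024,-0.006],"twist":-2.1},{"grip":1,"delta_pos":[0.031,0.024,-0.006],"twist":-2.1},{"grip":1,"delta_pos":[0.031,0.024,-0.006],"twist":-2.1},{"grip":1,"delta_pos":[0.031,0.024,-0.006],"twist":-2.1},{"grip":1,"delta_pos":[0.031,0.024,-0.006],"twist":-2.1},{"grip":1,"delta_pos":[0.031,0.024,-0.006],"twist":-2.1},{"grip":1,"delta_pos":[0.031,0.024,-0.006],"twist":-2.1},{"grip":1,"delta_pos":[0.031,0.024,-0.006],"twist":-2.1}]'

```text
clock: 0.9
position: [0.4707, -0.325, 0.1769]
ee_rot: [-0.002, -0.707, -0.002, 0.707]
contact_force: [1.4, -1.7, 0.4]
width: 0.0851
```

Request:
step_arm --increments '[{"grip":1,"delta_pos":[0.03,0.023,-0.006],"twist":-2.1},{"grip":1,"delta_pos":[0.03,0.023,-0.006],"twist":-2.1},{"grip":1,"delta_pos":[0.03,0.023,-0.006],"twist":-2.1},{"grip":1,"delta_pos":[0,0,0],"twist":0},{"grip":1,"delta_pos":[0,0,0],"twist":0}]'

```text
clock: 1.32
position: [0.5604, -0.2558, 0.1582]
ee_rot: [0.035, -0.706, 0.034, 0.707]
contact_force: [-0.5, -0.2, -0.4]
width: 0.0856
```

Run:
```python
from h import *
d=cam("wrist");s=manip.get_state();print(s["position"].round(4) if hasattr(s["position"],"round") else s["position"],yaw(),s["qpos"][5],s["width"])
cv2.imwrite("pics/w1.png",d["img"][:,:,::-1])
V=hsv(d)[...,2];print(d["o"])
for b in blobs(d,V<45,.006,300): print(b)
```

```text
[ 0.5594 -0.2569  0.1586] -95.71781898350264 1.1278860891264366 0.0854353624853049
[ 0.63496666 -0.26367557  0.30054114]
(373.8, -236.6, 715.9, 221.9, 84.4, [256.0, 328.0])
(560.5, -256.4, 177.7, 29.0, -6.5, [256.0, 168.0])
```

View pics/w1.png

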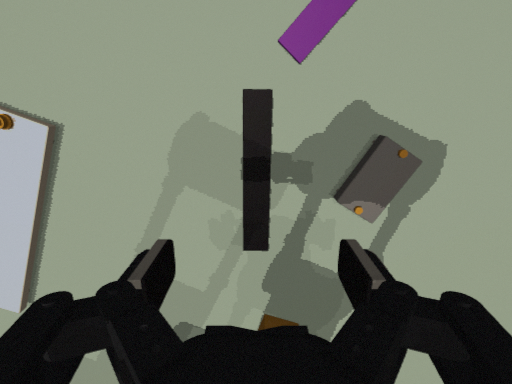

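Strip seen at pixel (256,168), clear of the carriage (380,178). It lies at (560,-256) with yaw -6.5°. I'll pre-close and descend.

Request:
step_arm --increments '[{"grip":0.5,"delta_pos":[0.001,0,-0.03],"twist":-0.8},{"grip":0.5,"delta_pos":[0,0,-0.03],"twist":0},{"grip":0.5,"delta_pos":[0,0,-0.03],"twist":0},{"grip":0.5,"delta_pos":[0,0,-0.03],"twist":0},{"grip":0.5,"delta_pos":[0,0,-0.02],"twist":0},{"grip":0.5,"delta_pos":[0,0,-0.01],"twist":0},{"grip":0.5,"delta_pos":[0,0,-0.003],"twist":0},{"grip":0.5,"delta_pos":[0,0,0],"twist":0}]' --force 40

```text
clock: 2.03
position: [0.56, -0.2584, 0.0063]
ee_rot: [0.041, -0.706, 0.041, 0.706]
contact_force: [0.8, -0.1, -0.1]
width: 0.0428
```

Request:
step_arm --increments '[{"grip":0.5,"delta_pos":[0,0,-0.002],"twist":0},{"grip":0.5,"delta_pos":[0,0,0],"twist":0},{"grip":0.5,"delta_pos":[0,0,0],"twist":0}]'

```text
clock: 2.28
position: [0.5613, -0.2581, 0.0057]
ee_rot: [-0.041, 0.707, -0.041, -0.705]
contact_force: [0.1, 0.6, -1.1]
width: 0.0429
```

Run:
```python
from h import *
d=cam("wrist");cv2.imwrite("pics/w2.png",d["img"][:,:,::-1]);s=manip.get_state();print(s["position"],s["contact_force"],s["width"],yaw())
```

```text
[ 0.56128156 -0.25797661  0.00558164] [-0.27979892  0.29662042 -0.59872395] 0.04313217607816641 -96.64146477189543
```

View pics/w2.png

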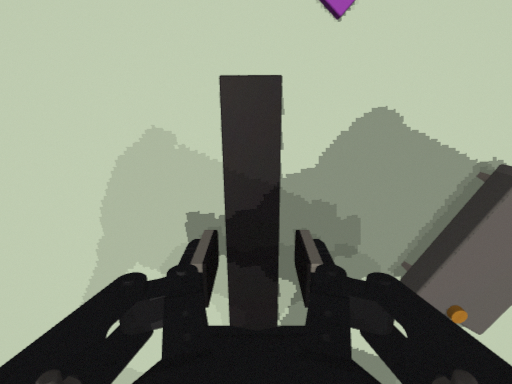

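The jaws straddle the strip evenly (strip columns 222–280, fingertips at about 215 and 297), with no contact yet. I'll lower a little more and close.

Request:
step_arm --increments '[{"grip":0.5,"delta_pos":[0,0,-0.002],"twist":0},{"grip":0.5,"delta_pos":[0,0,-0.002],"twist":0},{"grip":0.5,"delta_pos":[0,0,0],"twist":0},{"grip":0.5,"delta_pos":[0,0,0],"twist":0}]'

```text
clock: 2.67
position: [0.5604, -0.2574, 0.0002]
ee_rot: [0.041, -0.706, 0.041, 0.706]
contact_force: [0.2, 0.4, -0.2]
width: 0.0431
```

Request:
step_arm --increments '[{"grip":0.2,"delta_pos":[0,0,0],"twist":0},{"grip":0.2,"delta_pos":[0,0,0],"twist":0},{"grip":0.2,"delta_pos":[0,0,0],"twist":0},{"grip":0.2,"delta_pos":[0,0,0],"twist":0},{"grip":0.2,"delta_pos":[0,0,0],"twist":0},{"grip":0.2,"delta_pos":[0,0,0],"twist":0}]'

```text
clock: 3.17
position: [0.5608, -0.2576, 0.0005]
ee_rot: [-0.041, 0.706, -0.041, -0.706]
contact_force: [0.2, 0.4, 1.8]
width: 0.0284
```

Request:
step_arm --increments '[{"grip":0.2,"delta_pos":[0,0,0.01],"twist":0},{"grip":0.2,"delta_pos":[0,0,0.02],"twist":0},{"grip":0.2,"delta_pos":[0,0,0.03],"twist":0},{"grip":0.2,"delta_pos":[0,0,0.02],"twist":0},{"grip":0.2,"delta_pos":[-0.002,0.02,0],"twist":-2},{"grip":0.2,"delta_pos":[-0.002,0.03,0],"twist":-2},{"grip":0.2,"delta_pos":[-0.002,0.03,0],"twist":-2},{"grip":0.2,"delta_pos":[-0.002,0.03,0],"twist":-2},{"grip":0.2,"delta_pos":[-0.002,0.03,0],"twist":-2}]'

```text
clock: 3.92
position: [0.55, -0.1164, 0.0808]
ee_rot: [0.103, -0.7, 0.103, 0.7]
contact_force: [0.6, -0.3, -0.1]
width: 0.0288
```

Request:
step_arm --increments '[{"grip":0.2,"delta_pos":[-0.002,0.03,0],"twist":-2},{"grip":0.2,"delta_pos":[-0.002,0.03,0],"twist":-2},{"grip":0.2,"delta_pos":[-0.002,0.03,0],"twist":-2},{"grip":0.2,"delta_pos":[-0.001,0.03,0],"twist":-2},{"grip":0.2,"delta_pos":[0,0.02,0],"twist":-1.8},{"grip":0.2,"delta_pos":[0,0.01,0],"twist":0},{"grip":0.2,"delta_pos":[0,0,0],"twist":0},{"grip":0.2,"delta_pos":[0,0,0],"twist":0}]'

```text
clock: 4.58
position: [0.5437, 0.0322, 0.0806]
ee_rot: [-0.161, 0.689, -0.161, -0.688]
contact_force: [0.3, -0.0, -0.1]
width: 0.0283
```

Run:
```python
from h import *
d=cam("wrist");cv2.imwrite("pics/w3.png",d["img"][:,:,::-1]);s=manip.get_state();print(s["position"],s["contact_force"],s["width"],yaw())
V=hsv(d)[...,2]
t=cam("top");print("top strip",[b for b in blobs(t,hsv(t)[...,2]<40,.085,60) if 150<b[5][0]<300])
```

```text
[0.54378415 0.03153701 0.08049053] [ 0.42109382  0.43000804 -0.53489325] 0.028173637299113808 -116.40929269944671
top strip [(489.4, 57.0, 57.3, 24.2, -27.4, [221.0, 224.0]), (556.7, 220.3, 114.3, 11.3, -11.4, [154.0, 193.0]), (888.2, 222.9, 84.7, 45.6, -49.0, [158.0, 62.0]), (944.7, 209.2, 66.8, 61.5, -88.4, [160.0, 34.0])]
```

View pics/w3.png

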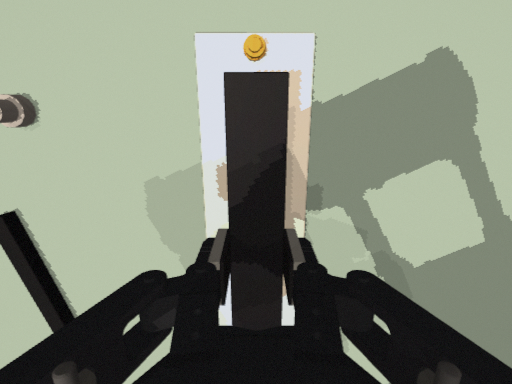

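The strip is held level along the plate. Plate far corners are at (195,33) and (315,33), and the strip's far end is at (224–288,72).

Run:
```python
from h import *
d=cam("wrist")
P=np.array([.5442,.0326]);a=np.radians(-26.3);R=np.array([[np.cos(a),-np.sin(a)],[np.sin(a),np.cos(a)]])
c=cast(d,[[195,33],[315,33],[205,220],[219,325],[294,325]],.018);print("plate frame(old est):\n",(1000*(c-P)@R).round(1),"\nworld\n",c.round(4))
e=np.degrees(np.arctan2(*(c[1]-c[0])[::-1]));print("far edge dir",e)
s=cast(d,[[224,72],[288,72]],.0865);print("strip end",s.round(4),(1000*(s-P)@R).round(1),np.degrees(np.arctan2(*(s[1]-s[0])[::-1])))
```

```text
plate frame(old est):
 [[ 120.    37.7]
 [ 119.7  -40.8]
 [ -12.2   38.7]
 [-114.3   31.9]
 [-114.6  -35.5]] 
world
 [[ 0.6685  0.0132]
 [ 0.6335 -0.057 ]
 [ 0.5504  0.0727]
 [ 0.4559  0.1118]
 [ 0.4258  0.0515]]
far edge dir -116.48592744390257
strip end [[ 0.6297  0.0042]
 [ 0.6168 -0.0217]] [[ 89.2  12.4]
 [ 89.1 -16.5]] -116.49346387718015
```

Request:
step_arm --increments '[{"grip":0.2,"delta_pos":[0,0,-0.02],"twist":0},{"grip":0.2,"delta_pos":[0,0,-0.02],"twist":0},{"grip":0.2,"delta_pos":[0,0,-0.01],"twist":0},{"grip":0.2,"delta_pos":[0,0,-0.007],"twist":0},{"grip":0.2,"delta_pos":[0,0,-0.003],"twist":0},{"grip":0.2,"delta_pos":[0,0,-0.001],"twist":0},{"grip":0.2,"delta_pos":[0,0,0],"twist":0},{"grip":0.2,"delta_pos":[0,0,0],"twist":0}]'

```text
clock: 5.4
position: [0.5443, 0.0323, 0.02]
ee_rot: [-0.162, 0.689, -0.162, -0.688]
contact_force: [-0.2, 0.1, -0.7]
width: 0.0282
```

Request:
step_arm --increments '[{"grip":0.5,"delta_pos":[0,0,0],"twist":0},{"grip":0.5,"delta_pos":[0,0,0],"twist":0},{"grip":0.5,"delta_pos":[0,0,0],"twist":0},{"grip":0.5,"delta_pos":[0,0,0],"twist":0},{"grip":0.5,"delta_pos":[0,0,0.03],"twist":0},{"grip":0.5,"delta_pos":[0,0,0.04],"twist":0},{"grip":0.8,"delta_pos":[0,0,0.04],"twist":0}]'

```text
clock: 5.98
position: [0.5424, 0.0326, 0.1297]
ee_rot: [0.161, -0.687, 0.162, 0.69]
contact_force: [1.0, 0.7, -0.3]
width: 0.0534
```

Run:
```python
from h import *
d=cam("wrist");cv2.imwrite("pics/w4.png",d["img"][:,:,::-1]);s=manip.get_state();print(s["position"],s["contact_force"],s["width"],yaw(),s["qpos"][5])
for b in blobs(d,hsv(d)[...,2]<50,.024,300): print(b)
h=hsv(d);print("white",blobs(d,(h[...,2]>150)&(h[...,1]<40),.018,300))
t=cam("top");print(blobs(t,hsv(t)[...,2]<40,.024,60))
```

```text
[0.54825086 0.0323185  0.13858506] [ 2.78291435e+00 -4.67548353e-03  5.03718612e+00] 0.06073863931270935 -116.42235248897912 1.964261044215363
(432.7, 86.4, 603.5, 235.3, 63.4, [236.0, 317.0])
(543.5, 32.2, 177.9, 29.0, -26.2, [255.0, 176.0])
white [(412.1, 253.9, 102.0, 33.9, -62.3, [134.0, 361.0]), (313.8, 2.0, 50.9, 35.3, -4.4, [369.0, 349.0]), (455.2, -17.8, 129.2, 48.8, 3.2, [339.0, 229.0]), (465.6, -95.4, 100.6, 72.2, 3.4, [411.0, 195.0]), (563.5, 66.9, 582.2, 346.1, 72.8, [246.0, 163.0])]
[(360.8, 254.5, 42.5, 40.3, 2.3, [143.0, 274.0]), (415.4, -635.7, 48.0, 24.1, 84.1, [492.0, 258.0]), (491.6, 56.8, 59.2, 24.1, -25.2, [222.0, 224.0]), (314.0, 590.0, 453.5, 40.4, 3.9, [6.0, 286.0]), (560.8, 235.8, 121.8, 12.5, -11.8, [153.0, 196.0]), (709.5, -615.2, 162.8, 23.8, -1.2, [482.0, 146.0]), (914.8, 236.7, 91.9, 46.1, -50.2, [158.0, 62.0]), (897.6, 303.6, 71.1, 65.2, 88.7, [128.0, 61.0]), (899.5, 384.6, 73.1, 59.4, -88.5, [97.0, 61.0]), (871.8, 268.2, 274.7, 125.9, -60.2, [151.0, 74.0]), (974.5, 223.4, 71.1, 65.6, -88.4, [160.0, 34.0]), (974.1, 303.8, 73.9, 68.4, -87.7, [130.0, 34.0]), (972.9, 384.1, 74.3, 68.3, 89.5, [99.0, 33.0])]
```

Strip placed: the wrist view gives (543.5,32.2), yaw -26.2°, under 2 mm off. Next is the source.

Request:
step_arm --increments '[{"grip":0.85,"delta_pos":[-0.019,-0.03,0],"twist":0.1},{"grip":0.85,"delta_pos":[-0.019,-0.03,0],"twist":0.1},{"grip":0.85,"delta_pos":[-0.019,-0.03,0],"twist":0.1},{"grip":0.85,"delta_pos":[-0.019,-0.03,0],"twist":0.1},{"grip":0.85,"delta_pos":[-0.019,-0.03,0],"twist":0.1},{"grip":0.85,"delta_pos":[-0.019,-0.03,0],"twist":0.1},{"grip":0.85,"delta_pos":[-0.019,-0.03,0],"twist":0.1},{"grip":0.85,"delta_pos":[-0.019,-0.03,0],"twist":0.1},{"grip":0.85,"delta_pos":[-0.019,-0.03,0],"twist":0.1},{"grip":0.85,"delta_pos":[-0.019,-0.024,0],"twist":0.1}]'

```text
clock: 6.92
position: [0.3525, -0.2634, 0.1291]
ee_rot: [-0.156, 0.69, -0.156, -0.69]
contact_force: [0.6, -0.1, -0.2]
width: 0.0722
```

Request:
step_arm --increments '[{"grip":0.85,"delta_pos":[0,0,0],"twist":0},{"grip":0.85,"delta_pos":[0,0,0],"twist":0},{"grip":0.85,"delta_pos":[0,0,0],"twist":0}]'

```text
clock: 7.17
position: [0.3534, -0.261, 0.129]
ee_rot: [0.156, -0.69, 0.156, 0.69]
contact_force: [0.4, 0.5, 0.2]
width: 0.0724
```

Run:
```python
from h import *
d=cam("wrist");cv2.imwrite("pics/w5.png",d["img"][:,:,::-1]);s=manip.get_state();print(s["position"],s["contact_force"],s["width"],yaw(),s["qpos"][5])
h=hsv(d);m=(h[...,0]>8)&(h[...,0]<28)&(h[...,1]>110)
for b in blobs(d,m,.026,200): print(b)
```

```text
[ 0.35373358 -0.26065698  0.12902965] [0.60600913 1.22940874 0.11437999] 0.0725861263489941 -115.42297776874376 1.220160671701684
(355.5, -265.4, 47.4, 32.8, 66.1, [259.0, 185.0])
```

View pics/w5.png

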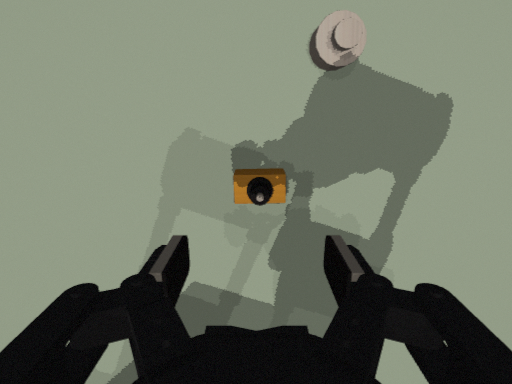

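The source is at pixel (259,190) (top face rows 176–204) and square to the jaws. The weight is at (341,40).

Run:
```python
from h import *
d=cam("wrist")
c=cast(d,[[259.5,190],[234,176],[286,176],[286,204],[234,204]],.026);print(c.round(4)); e=c[1]-c[2];print(np.degrees(np.arctan2(e[1],e[0])),np.linalg.norm(e),np.linalg.norm(c[1]-c[4]))
w=cast(d,[[346,33]],.048);w2=cast(d,[[341,43]],.03);print("weight",w,w2)
```

```text
[[ 0.3521 -0.2637]
 [ 0.3739 -0.2485]
 [ 0.3537 -0.291 ]
 [ 0.3291 -0.2802]
 [ 0.3499 -0.2364]]
64.54412621531752 0.047021987184663785 0.026902355948813378
weight [[ 0.43759644 -0.37197095]] [[ 0.43404606 -0.37240697]]
```

Request:
step_arm --increments '[{"grip":0.85,"delta_pos":[-0.001,-0.002,-0.03],"twist":0.2},{"grip":0.85,"delta_pos":[0,0,-0.03],"twist":0},{"grip":0.85,"delta_pos":[0,0,-0.03],"twist":0},{"grip":0.85,"delta_pos":[0,0,-0.02],"twist":0},{"grip":0.85,"delta_pos":[0,0,-0.01],"twist":0},{"grip":0.85,"delta_pos":[0,0,-0.004],"twist":0},{"grip":0.85,"delta_pos":[0,0,0],"twist":0}]'

```text
clock: 7.85
position: [0.3527, -0.2622, 0.0045]
ee_rot: [0.154, -0.69, 0.153, 0.691]
contact_force: [-0.8, 0.2, 0.3]
width: 0.0728
```

Request:
step_arm --increments '[{"grip":0.4,"delta_pos":[0,0,0],"twist":0},{"grip":0.4,"delta_pos":[0,0,0],"twist":0},{"grip":0.4,"delta_pos":[0,0,0],"twist":0},{"grip":0.4,"delta_pos":[0,0,0],"twist":0},{"grip":0.4,"delta_pos":[0,0,0],"twist":0},{"grip":0.4,"delta_pos":[0,0,0],"twist":0},{"grip":0.4,"delta_pos":[0,0,0],"twist":0}]' --force 60

```text
clock: 8.43
position: [0.3535, -0.2641, 0.0066]
ee_rot: [-0.154, 0.691, -0.155, -0.689]
contact_force: [0.4, 1.5, 6.3]
width: 0.0461
```

Request:
step_arm --increments '[{"grip":0.4,"delta_pos":[0,0,0.01],"twist":0},{"grip":0.4,"delta_pos":[0,0,0.03],"twist":0},{"grip":0.4,"delta_pos":[0,0,0.03],"twist":0},{"grip":0.4,"delta_pos":[0,0,0.02],"twist":0},{"grip":0.4,"delta_pos":[0,0,0],"twist":0}]'

```text
clock: 8.85
position: [0.3547, -0.2658, 0.0993]
ee_rot: [-0.153, 0.693, -0.156, -0.687]
contact_force: [1.2, -1.3, -3.5]
width: 0.0469
```

Request:
step_arm --increments '[{"grip":0.4,"delta_pos":[0.012,0.033,0],"twist":-0.1},{"grip":0.4,"delta_pos":[0.012,0.033,0],"twist":-0.1},{"grip":0.4,"delta_pos":[0.012,0.033,0],"twist":-0.1},{"grip":0.4,"delta_pos":[0.012,0.033,0],"twist":-0.1},{"grip":0.4,"delta_pos":[0.012,0.033,0],"twist":-0.1},{"grip":0.4,"delta_pos":[0.012,0.033,0],"twist":-0.1},{"grip":0.4,"delta_pos":[0.012,0.033,0],"twist":-0.1},{"grip":0.4,"delta_pos":[0.012,0.033,0],"twist":-0.1},{"grip":0.4,"delta_pos":[0.012,0.033,0],"twist":-0.1},{"grip":0.4,"delta_pos":[0.012,0.033,0],"twist":-0.1}]'

```text
clock: 9.68
position: [0.4718, 0.0682, 0.0942]
ee_rot: [0.16, -0.688, 0.161, 0.689]
contact_force: [0.8, -0.2, -3.1]
width: 0.0467
```

Request:
step_arm --increments '[{"grip":0.4,"delta_pos":[0,0,-0.02],"twist":0},{"grip":0.4,"delta_pos":[0,0,-0.02],"twist":0},{"grip":0.4,"delta_pos":[0,0,0],"twist":0},{"grip":0.4,"delta_pos":[0,0,0],"twist":0}]'

```text
clock: 10.02
position: [0.4705, 0.0666, 0.0538]
ee_rot: [0.16, -0.687, 0.161, 0.69]
contact_force: [0.6, -0.8, -2.3]
width: 0.0466
```

Run:
```python
from h import *
d=cam("wrist");cv2.imwrite("pics/w6.png",d["img"][:,:,::-1]);s=manip.get_state();print(s["position"],s["contact_force"],s["width"],yaw(),s["qpos"][5])
h=hsv(d);m=(h[...,0]>8)&(h[...,0]<28)&(h[...,1]>110)
for b in blobs(d,m,.08,100): print(b)
```

```text
[0.47184734 0.06628285 0.05481499] [ 0.08989565  0.31668165 -2.64542611] 0.046574601168384515 -116.26115478770816 2.0227414646820896
(478.7, 61.8, 45.7, 36.1, 64.4, [256.0, 250.0])
```

View pics/w6.png

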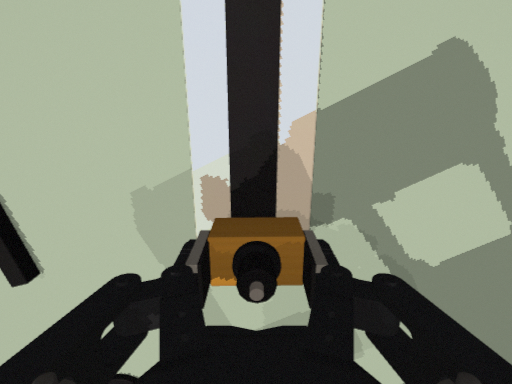

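Run:
```python
from h import *
d=cam("wrist")
S=np.array([.5435,.0322]);a=np.radians(-26.2);R=np.array([[np.cos(a),-np.sin(a)],[np.sin(a),np.cos(a)]])
for uv,z in (([[209,235],[304,235],[304,285],[209,285]],.0755),([[214,219],[301,219]],.0495),([[228,120],[278,120]],.024)):
    c=cast(d,uv,z);print((1000*(c-S)@R).round(1))
p=np.array(manip.get_state()["position"])[:2];print("tcp",1000*(p-S)@R, "target delta mm",((np.array([[-76,0]])@R.T)/1000+S))
```

```text
[[-64.1  21.1]
 [-64.2 -24.4]
 [-92.2 -25.8]
 [-92.1  22.5]]
[[-66.9  22.5]
 [-67.  -27.1]]
[[-13.4  15.3]
 [-13.4 -14.8]]
tcp [-78.50446445  -0.85515092] target delta mm [[0.47530836 0.06575444]]
```

Request:
step_arm --increments '[{"grip":0.4,"delta_pos":[0.0035,0,-0.008],"twist":0},{"grip":0.4,"delta_pos":[0,0,-0.008],"twist":0},{"grip":0.4,"delta_pos":[0,0,-0.004],"twist":0},{"grip":0.4,"delta_pos":[0,0,-0.002],"twist":0},{"grip":0.4,"delta_pos":[0,0,-0.001],"twist":0},{"grip":0.4,"delta_pos":[0,0,0],"twist":0},{"grip":0.4,"delta_pos":[0,0,0],"twist":0}]'

```text
clock: 10.7
position: [0.4761, 0.0664, 0.0324]
ee_rot: [-0.161, 0.689, -0.161, -0.689]
contact_force: [0.4, 0.1, -3.1]
width: 0.0464
```

Request:
step_arm --increments '[{"grip":0.4,"delta_pos":[0,0,-0.001],"twist":0},{"grip":0.4,"delta_pos":[0,0,-0.001],"twist":0},{"grip":0.4,"delta_pos":[0,0,0],"twist":0},{"grip":0.4,"delta_pos":[0,0,0],"twist":0}]'

```text
clock: 11.03
position: [0.4763, 0.0665, 0.0306]
ee_rot: [-0.161, 0.689, -0.16, -0.688]
contact_force: [-1.0, -0.3, -0.8]
width: 0.0468
```

Request:
step_arm --increments '[{"grip":0.7,"delta_pos":[0,0,0],"twist":0},{"grip":0.7,"delta_pos":[0,0,0],"twist":0},{"grip":0.7,"delta_pos":[0,0,0],"twist":0},{"grip":0.7,"delta_pos":[0,0,0],"twist":0},{"grip":0.7,"delta_pos":[0,0,0.02],"twist":0},{"grip":0.7,"delta_pos":[0,0,0.03],"twist":0},{"grip":0.7,"delta_pos":[0,0,0.03],"twist":0},{"grip":0.85,"delta_pos":[0,0,0.03],"twist":0},{"grip":0.85,"delta_pos":[0,0,0],"twist":0}]'

```text
clock: 11.78
position: [0.4802, 0.0665, 0.1459]
ee_rot: [-0.161, 0.693, -0.16, -0.685]
contact_force: [1.1, 0.2, -0.9]
width: 0.0722
```

Run:
```python
from h import *
d=cam("wrist");cv2.imwrite("pics/w7.png",d["img"][:,:,::-1]);s=manip.get_state();print(s["position"],s["contact_force"],s["width"],yaw(),s["qpos"][5])
h=hsv(d);m=(h[...,0]>8)&(h[...,0]<28)&(h[...,1]>110)
for b in blobs(d,m,.05,100): print(b)
for b in blobs(d,h[...,2]<50,.024,300): print(b)
```

```text
[0.47862292 0.0664785  0.14343682] [-0.28401951 -1.06563596 -0.14233021] 0.07258725231477063 -116.24036294591077 2.0227931521477354
(479.1, 64.6, 47.4, 33.7, 63.8, [259.0, 193.0])
(676.0, 152.5, 14.8, 10.0, 37.8, [40.0, 19.0])
(343.3, 137.7, 634.5, 200.2, 64.1, [256.0, 327.0])
(466.7, 71.0, 28.5, 25.7, -52.3, [259.0, 199.0])
(561.2, 227.7, 123.3, 21.1, -11.3, [71.0, 179.0])
(554.3, 26.8, 148.9, 28.9, -26.4, [259.0, 86.0])
```

View pics/w7.png

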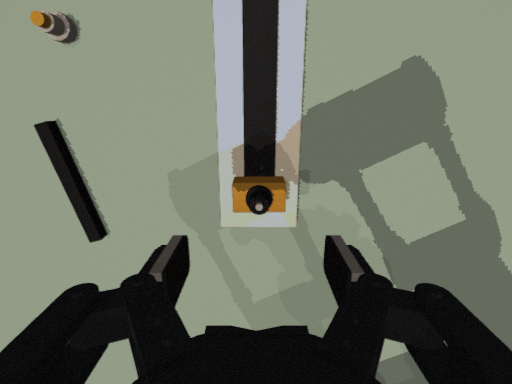

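Source stands on the strip's near end at pixel (259,198), centred and square to it. Next is the carriage.

Request:
step_arm --increments '[{"grip":0.85,"delta_pos":[0.006,-0.037,0],"twist":-1},{"grip":0.85,"delta_pos":[0.006,-0.037,0],"twist":-1},{"grip":0.85,"delta_pos":[0.006,-0.037,0],"twist":-1},{"grip":0.85,"delta_pos":[0.006,-0.037,0],"twist":-1},{"grip":0.85,"delta_pos":[0.006,-0.037,0],"twist":-1},{"grip":0.85,"delta_pos":[0.006,-0.037,0],"twist":-1},{"grip":0.85,"delta_pos":[0.006,-0.037,0],"twist":-1},{"grip":0.85,"delta_pos":[0.006,-0.037,0],"twist":-1},{"grip":0.85,"delta_pos":[0.006,-0.037,0],"twist":-1},{"grip":0.85,"delta_pos":[0.006,-0.037,0],"twist":-1}]'

```text
clock: 12.67
position: [0.5352, -0.3049, 0.1385]
ee_rot: [0.221, -0.671, 0.22, 0.673]
contact_force: [0.1, 0.2, 0.1]
width: 0.0725
```

Request:
step_arm --increments '[{"grip":0.85,"delta_pos":[0.005,-0.037,0],"twist":-1},{"grip":0.85,"delta_pos":[0.004,-0.036,0],"twist":-0.8},{"grip":0.85,"delta_pos":[0,0,0],"twist":0},{"grip":0.85,"delta_pos":[0,0,0],"twist":0},{"grip":0.85,"delta_pos":[0,0,0],"twist":0}]'

```text
clock: 13.08
position: [0.5441, -0.3757, 0.1385]
ee_rot: [0.231, -0.667, 0.23, 0.67]
contact_force: [0.7, 0.2, -0.0]
width: 0.0726
```

Run:
```python
from h import *
d=cam("wrist");cv2.imwrite("pics/w8.png",d["img"][:,:,::-1]);s=manip.get_state();print(s["position"],s["contact_force"],s["width"],yaw(),s["qpos"][5])
h=hsv(d);m=(h[...,0]>8)&(h[...,0]<28)&(h[...,1]>110)
for b in blobs(d,m,.03,15): print(b)
```

```text
[ 0.54429608 -0.37508295  0.13898835] [ 0.06151522  0.07423337 -0.20188186] 0.0719924501823689 -128.0267294927994 1.5255506808931185
(520.7, -359.4, 8.3, 6.8, -38.1, [258.0, 216.0])
(575.5, -401.8, 7.6, 7.6, 7.0, [257.0, 144.0])
```

View pics/w8.png

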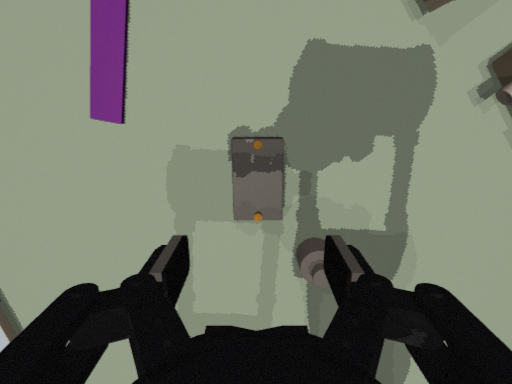

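The carriage terminals at (257,144) and (258,216) give a centre of (548,-381), yaw -37.7°. The weight is at (315,258), clear of the fingers.

Request:
step_arm --increments '[{"grip":0.85,"delta_pos":[0.004,-0.005,-0.03],"twist":0.3},{"grip":0.85,"delta_pos":[0,0,-0.03],"twist":0},{"grip":0.85,"delta_pos":[0,0,-0.03],"twist":0},{"grip":0.85,"delta_pos":[0,0,-0.02],"twist":0},{"grip":0.85,"delta_pos":[0,0,-0.015],"twist":0},{"grip":0.85,"delta_pos":[0,0,-0.004],"twist":0},{"grip":0.85,"delta_pos":[0,0,0],"twist":0}]'

```text
clock: 13.72
position: [0.5483, -0.3793, 0.01]
ee_rot: [0.229, -0.668, 0.228, 0.67]
contact_force: [-0.5, -0.1, -0.1]
width: 0.0722
```

Request:
step_arm --increments '[{"grip":0.4,"delta_pos":[0,0,0],"twist":0},{"grip":0.4,"delta_pos":[0,0,0],"twist":0},{"grip":0.4,"delta_pos":[0,0,0],"twist":0},{"grip":0.4,"delta_pos":[0,0,0],"twist":0},{"grip":0.4,"delta_pos":[0,0,0],"twist":0},{"grip":0.4,"delta_pos":[0,0,0],"twist":0},{"grip":0.4,"delta_pos":[0,0,0],"twist":0}]' --force 50

```text
clock: 14.3
position: [0.5502, -0.3821, 0.0133]
ee_rot: [-0.228, 0.67, -0.229, -0.668]
contact_force: [-0.1, 2.0, 6.7]
width: 0.0465
```

Request:
step_arm --increments '[{"grip":0.4,"delta_pos":[0,0,0.01],"twist":0},{"grip":0.4,"delta_pos":[0,0,0.03],"twist":0},{"grip":0.4,"delta_pos":[0,0,0.03],"twist":0},{"grip":0.4,"delta_pos":[0,0,0.03],"twist":0},{"grip":0.4,"delta_pos":[0,0,0],"twist":0}]'

```text
clock: 14.72
position: [0.5521, -0.3843, 0.1187]
ee_rot: [-0.227, 0.673, -0.23, -0.665]
contact_force: [0.9, -0.5, -0.7]
width: 0.046
```

Request:
step_arm --increments '[{"grip":0.4,"delta_pos":[-0.001,0.035,0],"twist":1},{"grip":0.4,"delta_pos":[-0.001,0.035,0],"twist":1},{"grip":0.4,"delta_pos":[-0.001,0.035,0],"twist":1},{"grip":0.4,"delta_pos":[-0.001,0.035,0],"twist":1},{"grip":0.4,"delta_pos":[-0.001,0.035,0],"twist":1},{"grip":0.4,"delta_pos":[-0.001,0.035,0],"twist":1},{"grip":0.4,"delta_pos":[0,0.035,0],"twist":1},{"grip":0.4,"delta_pos":[0,0.035,0],"twist":1},{"grip":0.4,"delta_pos":[0,0.035,0],"twist":1},{"grip":0.4,"delta_pos":[0,0.035,0],"twist":1}]'

```text
clock: 15.55
position: [0.5423, -0.03, 0.1113]
ee_rot: [0.169, -0.686, 0.169, 0.687]
contact_force: [0.9, 0.6, -0.6]
width: 0.0468
```

Request:
step_arm --increments '[{"grip":0.4,"delta_pos":[0,0.035,0],"twist":1},{"grip":0.4,"delta_pos":[0,0.028,0],"twist":0.5},{"grip":0.4,"delta_pos":[0,0,-0.02],"twist":0},{"grip":0.4,"delta_pos":[0,0,-0.02],"twist":0},{"grip":0.4,"delta_pos":[0,0,0],"twist":0},{"grip":0.4,"delta_pos":[0,0,0],"twist":0},{"grip":0.4,"delta_pos":[0,0,0],"twist":0}]'

```text
clock: 16.13
position: [0.5434, 0.0311, 0.0719]
ee_rot: [-0.161, 0.689, -0.161, -0.688]
contact_force: [-0.2, -0.0, -0.2]
width: 0.0465
```

```bash
cat >> h.py <<'E'
S=np.array([.5435,.0322]);a=np.radians(-26.2);RS=np.array([[np.cos(a),-np.sin(a)],[np.sin(a),np.cos(a)]])
def inS(p): return (1000*(np.atleast_2d(p)-S)@RS).round(1)
E
python3 - <<'E'
from h import *
d=cam("wrist");cv2.imwrite("pics/w9.png",d["img"][:,:,::-1]);s=manip.get_state();p=s["position"];print(p,s["contact_force"],s["width"],yaw(),inS(p[:2]))
h=hsv(d);m=(h[...,0]>8)&(h[...,0]<28)&(h[...,1]>110)
for b in blobs(d,m,p[2]-.0115+.03,15): print(b,inS(np.array(b[:2])/1000))
E
```

```text
[0.54387787 0.03096635 0.07229371] [-1.46096804 -0.06834902 -1.19449457] 0.046747150043694286 -116.28666377801838 [[ 0.9 -0.9]]
(503.3, 37.6, 9.3, 4.0, 63.7, [278.0, 324.0]) [[-38.5 -12.9]]
(515.3, 61.0, 8.7, 3.3, 63.7, [229.0, 323.0]) [[-38.   13.4]]
(512.2, 45.9, 11.1, 8.1, -26.3, [256.0, 318.0]) [[-34.1  -1.5]]
(573.2, 16.0, 8.4, 7.5, -26.3, [256.0, 198.0]) [[33.8 -1.4]]
(631.4, -11.4, 9.7, 8.8, -26.3, [253.0, 45.0]) [[98.1 -0.3]]
```

View pics/w9.png

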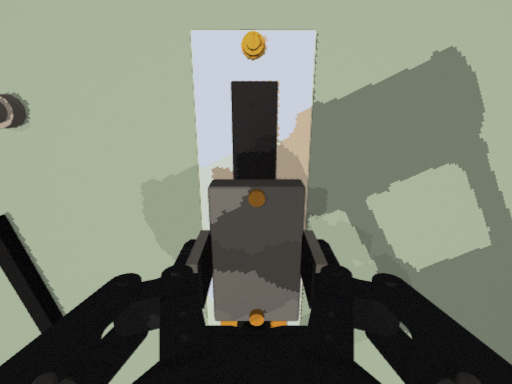

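The carriage is centred over the strip (terminals at x ±34 mm, y -1.4 mm). Lowering it now.

Request:
step_arm --increments '[{"grip":0.4,"delta_pos":[0.0005,0.001,-0.015],"twist":0.1},{"grip":0.4,"delta_pos":[0,0,-0.01],"twist":0},{"grip":0.4,"delta_pos":[0,0,-0.006],"twist":0},{"grip":0.4,"delta_pos":[0,0,-0.002],"twist":0},{"grip":0.4,"delta_pos":[0,0,-0.001],"twist":0},{"grip":0.4,"delta_pos":[0,0,0],"twist":0},{"grip":0.4,"delta_pos":[0,0,0],"twist":0}]'

```text
clock: 16.77
position: [0.5441, 0.0324, 0.0377]
ee_rot: [-0.16, 0.689, -0.16, -0.688]
contact_force: [0.1, -0.1, -0.8]
width: 0.0468
```

Request:
step_arm --increments '[{"grip":0.4,"delta_pos":[0,0,-0.001],"twist":0},{"grip":0.4,"delta_pos":[0,0,-0.001],"twist":0},{"grip":0.4,"delta_pos":[0,0,0],"twist":0},{"grip":0.4,"delta_pos":[0,0,0],"twist":0}]'

```text
clock: 17.1
position: [0.5443, 0.0324, 0.0373]
ee_rot: [-0.16, 0.69, -0.16, -0.688]
contact_force: [-2.7, 0.2, 10.2]
width: 0.0469
```

Request:
step_arm --increments '[{"grip":0.7,"delta_pos":[0,0,0],"twist":0},{"grip":0.7,"delta_pos":[0,0,0],"twist":0},{"grip":0.7,"delta_pos":[0,0,0],"twist":0},{"grip":0.7,"delta_pos":[0,0,0],"twist":0},{"grip":0.7,"delta_pos":[0,0,0.02],"twist":0},{"grip":0.7,"delta_pos":[0,0,0.03],"twist":0},{"grip":0.7,"delta_pos":[0,0,0.03],"twist":0},{"grip":0.85,"delta_pos":[0,0,0.025],"twist":0},{"grip":0.85,"delta_pos":[0,0,0],"twist":0},{"grip":0.85,"delta_pos":[0,0,0],"twist":0}]'

```text
clock: 17.93
position: [0.5447, 0.0324, 0.1417]
ee_rot: [-0.16, 0.69, -0.16, -0.688]
contact_force: [-0.3, -0.1, -0.2]
width: 0.0724
```

Run:
```python
from h import *
d=cam("wrist");s=manip.get_state();p=s["position"];print(p,s["contact_force"],s["width"],yaw(),inS(p[:2]))
h=hsv(d);m=(h[...,0]>8)&(h[...,0]<28)&(h[...,1]>110)
for b in blobs(d,m,.054,15): print(b,inS(np.array(b[:2])/1000))
for b in blobs(d,h[...,2]<50,.024,300): print(b,inS(np.array(b[:2])/1000))
```

```text
[0.54341753 0.03248763 0.14030244] [-0.50768084 -0.64520416  0.63971857] 0.07268745911596917 -116.14418100389113 [[-0.2  0.2]]
(484.5, 61.8, 46.6, 40.3, 63.9, [256.0, 263.0]) [[-66.    0.5]]
(510.5, 48.5, 9.9, 8.2, -26.2, [256.0, 235.0]) [[-36.8   0.1]]
(572.9, 17.8, 7.7, 7.7, 18.7, [256.0, 159.0]) [[32.7  0.1]]
(680.2, 147.1, 14.1, 9.1, 63.8, [50.0, 110.0]) [[ 71.9 163.4]]
(638.9, -14.2, 12.5, 12.1, -26.2, [256.0, 63.0]) [[106.1   0.5]]
(455.9, 76.5, 35.7, 24.7, -26.1, [256.0, 275.0]) [[-98.2   1.1]]
(429.6, 90.0, 628.9, 247.2, 63.9, [238.0, 317.0]) [[-127.7    1.6]]
(599.0, 5.5, 55.4, 48.6, -26.2, [256.0, 126.0]) [[61.6  0.5]]
```

Request:
step_arm --increments '[{"grip":0.85,"delta_pos":[-0.009,-0.034,0],"twist":0},{"grip":0.85,"delta_pos":[-0.009,-0.034,0],"twist":0},{"grip":0.85,"delta_pos":[-0.009,-0.034,0],"twist":0},{"grip":0.85,"delta_pos":[-0.009,-0.034,0],"twist":0},{"grip":0.85,"delta_pos":[-0.009,-0.034,0],"twist":0},{"grip":0.85,"delta_pos":[-0.009,-0.034,0],"twist":0},{"grip":0.85,"delta_pos":[-0.009,-0.034,0],"twist":0},{"grip":0.85,"delta_pos":[-0.009,-0.034,0],"twist":0},{"grip":0.85,"delta_pos":[-0.009,-0.034,0],"twist":0},{"grip":0.85,"delta_pos":[-0.009,-0.034,0],"twist":0}]'

```text
clock: 18.82
position: [0.4519, -0.3083, 0.1383]
ee_rot: [0.161, -0.688, 0.159, 0.69]
contact_force: [0.4, -0.2, -1.0]
width: 0.0729
```

Request:
step_arm --increments '[{"grip":0.85,"delta_pos":[-0.009,-0.034,0],"twist":0},{"grip":0.85,"delta_pos":[-0.009,-0.03,0],"twist":0},{"grip":0.85,"delta_pos":[0,0,0],"twist":0},{"grip":0.85,"delta_pos":[0,0,0],"twist":0},{"grip":0.85,"delta_pos":[0,0,0],"twist":0}]'

```text
clock: 19.23
position: [0.4347, -0.3704, 0.1386]
ee_rot: [0.161, -0.688, 0.159, 0.69]
contact_force: [-0.1, 0.1, 0.9]
width: 0.0726
```

Run:
```python
from h import *
d=cam("wrist");cv2.imwrite("pics/w10.png",d["img"][:,:,::-1]);s=manip.get_state();p=s["position"];print(p,s["width"],yaw(),s["qpos"][5])
```

```text
[ 0.43507515 -0.36999168  0.1390037 ] 0.07229028332701345 -116.12796592049504 1.199759431147098
```

View pics/w10.png

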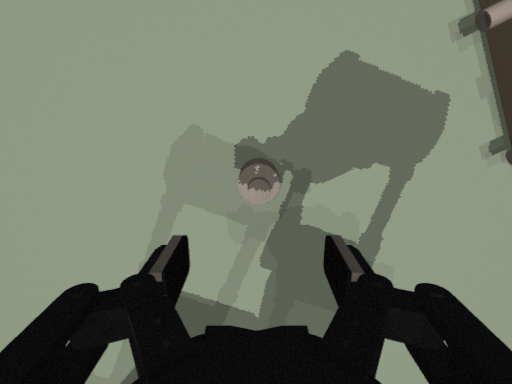

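The weight is at (259,183), body top spanning columns 237–281.

Run:
```python
from h import *
d=cam("wrist");print(cast(d,[[259.5,184],[237,184],[281,184],[259,206],[259,162]],.03).round(4)); print(cast(d,[[259,189]],.048)); print(proj(d,[[.435,-.372,.03],[.435,-.372,.048]]))
```

```text
[[ 0.4368 -0.3746]
 [ 0.446  -0.3558]
 [ 0.4279 -0.3927]
 [ 0.4173 -0.3646]
 [ 0.4557 -0.3834]]
[[ 0.43759429 -0.37435532]]
[[257.79170063 186.83546742]
 [257.88089509 192.67720016]]
```

Request:
step_arm --increments '[{"grip":0.85,"delta_pos":[0.002,-0.004,-0.03],"twist":0},{"grip":0.85,"delta_pos":[0,0,-0.03],"twist":0},{"grip":0.85,"delta_pos":[0,0,-0.03],"twist":0},{"grip":0.85,"delta_pos":[0,0,-0.02],"twist":0},{"grip":0.85,"delta_pos":[0,0,-0.012],"twist":0},{"grip":0.85,"delta_pos":[0,0,-0.004],"twist":0},{"grip":0.85,"delta_pos":[0,0,0],"twist":0}]'

```text
clock: 19.92
position: [0.4374, -0.3738, 0.0133]
ee_rot: [0.16, -0.688, 0.159, 0.69]
contact_force: [-0.4, -0.0, -0.5]
width: 0.0728
```

Request:
step_arm --increments '[{"grip":0.3,"delta_pos":[0,0,0],"twist":0},{"grip":0.3,"delta_pos":[0,0,0],"twist":0},{"grip":0.3,"delta_pos":[0,0,0],"twist":0},{"grip":0.3,"delta_pos":[0,0,0],"twist":0},{"grip":0.3,"delta_pos":[0,0,0],"twist":0},{"grip":0.3,"delta_pos":[0,0,0],"twist":0},{"grip":0.3,"delta_pos":[0,0,0],"twist":0},{"grip":0.3,"delta_pos":[0,0,0],"twist":0}]' --force 60

```text
clock: 20.58
position: [0.4386, -0.3758, 0.0161]
ee_rot: [-0.16, 0.69, -0.16, -0.688]
contact_force: [0.8, 2.2, 5.9]
width: 0.0371
```

Request:
step_arm --increments '[{"grip":0.3,"delta_pos":[0,0,0.01],"twist":0},{"grip":0.3,"delta_pos":[0,0,0.03],"twist":0},{"grip":0.3,"delta_pos":[0,0,0.03],"twist":0},{"grip":0.3,"delta_pos":[0,0,0.03],"twist":0},{"grip":0.3,"delta_pos":[0,0,0.02],"twist":0},{"grip":0.3,"delta_pos":[0,0,0],"twist":0},{"grip":0.3,"delta_pos":[0,0,0],"twist":0}]'

```text
clock: 21.17
position: [0.4377, -0.3759, 0.1354]
ee_rot: [-0.159, 0.689, -0.161, -0.688]
contact_force: [0.4, -0.4, -4.3]
width: 0.0365
```

Request:
step_arm --increments '[{"grip":0.3,"delta_pos":[0.009,0.034,0],"twist":0},{"grip":0.3,"delta_pos":[0.009,0.034,0],"twist":0},{"grip":0.3,"delta_pos":[0.009,0.034,0],"twist":0},{"grip":0.3,"delta_pos":[0.009,0.034,0],"twist":0},{"grip":0.3,"delta_pos":[0.009,0.034,0],"twist":0},{"grip":0.3,"delta_pos":[0.009,0.034,0],"twist":0},{"grip":0.3,"delta_pos":[0.009,0.034,0],"twist":0},{"grip":0.3,"delta_pos":[0.009,0.034,0],"twist":0},{"grip":0.3,"delta_pos":[0.009,0.034,0],"twist":0},{"grip":0.3,"delta_pos":[0.009,0.034,0],"twist":0}]'

```text
clock: 22.0
position: [0.5258, -0.0336, 0.1319]
ee_rot: [0.16, -0.687, 0.16, 0.691]
contact_force: [-0.3, -0.1, -3.2]
width: 0.037
```

Request:
step_arm --increments '[{"grip":0.3,"delta_pos":[0.009,0.034,0],"twist":0},{"grip":0.3,"delta_pos":[0.006,0.033,0],"twist":0},{"grip":0.3,"delta_pos":[0,0,-0.02],"twist":0},{"grip":0.3,"delta_pos":[0,0,-0.01],"twist":0},{"grip":0.3,"delta_pos":[0,0,-0.01],"twist":0},{"grip":0.3,"delta_pos":[0,0,0],"twist":0},{"grip":0.3,"delta_pos":[0,0,0],"twist":0},{"grip":0.3,"delta_pos":[0,0,0],"twist":0}]'

```text
clock: 22.67
position: [0.5427, 0.0304, 0.0943]
ee_rot: [0.16, -0.689, 0.161, 0.689]
contact_force: [0.4, -0.2, -2.8]
width: 0.0365
```

Run:
```python
from h import *
d=cam("wrist");cv2.imwrite("pics/w11.png",d["img"][:,:,::-1]);s=manip.get_state();p=s["position"];print(p,s["contact_force"],s["width"],yaw(),inS(p[:2]))
h=hsv(d);m=(h[...,0]>8)&(h[...,0]<28)&(h[...,1]>110)
for b in blobs(d,m,.054,15): print(b,inS(np.array(b[:2])/1000))
```

```text
[0.54297193 0.03043995 0.09474333] [-0.25699899  0.40779811 -3.48612088] 0.03688451218822633 -116.23856595173763 [[ 0.3 -1.8]]
(473.3, 49.7, 29.9, 14.3, -27.7, [274.0, 303.0]) [[-70.7 -15.3]]
(489.8, 76.5, 35.8, 14.6, -28.3, [230.0, 299.0]) [[-67.7  16. ]]
(573.1, 17.6, 8.2, 7.4, -26.3, [252.0, 170.0]) [[33. -0.]]
(675.9, 139.8, 9.4, 6.7, -41.3, [4.0, 110.0]) [[ 71.3 155. ]]
(638.0, -14.4, 12.3, 12.0, 21.0, [252.0, 51.0]) [[ 1.054e+02 -1.000e-01]]
```

View pics/w11.png

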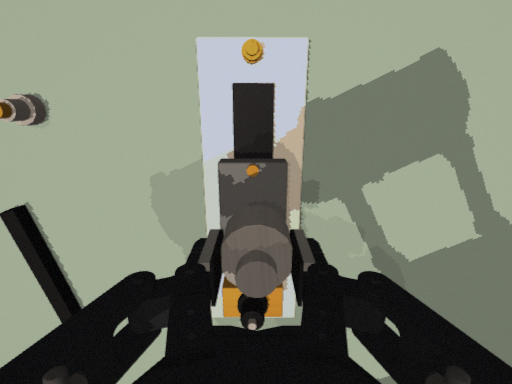

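Run:
```python
from h import *
d=cam("wrist");print(inS(cast(d,[[222,257],[292,257],[257,290]],.11)),inS(cast(d,[[257,272],[237,272],[277,272],[257,252],[257,292]],.128)))
```

```text
[[  0.3  15.3]
 [  0.3 -20.7]
 [-19.6  -2.7]] [[  3.3  -2.6]
 [  3.3   6.4]
 [  3.3 -11.6]
 [ 13.4  -2.6]
 [ -7.3  -2.6]]
```

Request:
step_arm --increments '[{"grip":0.3,"delta_pos":[-0.001,0.003,-0.01],"twist":0},{"grip":0.3,"delta_pos":[0,0,-0.01],"twist":0},{"grip":0.3,"delta_pos":[0,0,-0.005],"twist":0},{"grip":0.3,"delta_pos":[0,0,-0.002],"twist":0},{"grip":0.3,"delta_pos":[0,0,0],"twist":0},{"grip":0.3,"delta_pos":[0,0,0],"twist":0},{"grip":0.3,"delta_pos":[0,0,0],"twist":0}]'

```text
clock: 23.35
position: [0.542, 0.0345, 0.0674]
ee_rot: [-0.16, 0.689, -0.16, -0.689]
contact_force: [-0.2, -0.0, -3.2]
width: 0.0364
```

Request:
step_arm --increments '[{"grip":0.3,"delta_pos":[0,0,-0.001],"twist":0},{"grip":0.3,"delta_pos":[0,0,0],"twist":0},{"grip":0.3,"delta_pos":[0,0,-0.001],"twist":0},{"grip":0.3,"delta_pos":[0,0,0],"twist":0},{"grip":0.3,"delta_pos":[0,0,0],"twist":0}]'

```text
clock: 23.77
position: [0.5418, 0.0345, 0.0661]
ee_rot: [-0.16, 0.689, -0.16, -0.689]
contact_force: [-2.4, 0.4, 3.6]
width: 0.0363
```

Request:
step_arm --increments '[{"grip":0.6,"delta_pos":[0,0,0],"twist":0},{"grip":0.6,"delta_pos":[0,0,0],"twist":0},{"grip":0.6,"delta_pos":[0,0,0],"twist":0},{"grip":0.6,"delta_pos":[0,0,0],"twist":0},{"grip":0.6,"delta_pos":[0,0,0.02],"twist":0},{"grip":0.6,"delta_pos":[0,0,0.03],"twist":0},{"grip":0.6,"delta_pos":[0,0,0.03],"twist":0},{"grip":0.85,"delta_pos":[0,0,0],"twist":0},{"grip":0.85,"delta_pos":[0,0,0],"twist":0}]'

```text
clock: 24.52
position: [0.5431, 0.0344, 0.1472]
ee_rot: [-0.16, 0.69, -0.16, -0.687]
contact_force: [0.1, -0.4, -1.0]
width: 0.0723
```

Run:
```python
from h import *
d=cam("wrist");cv2.imwrite("pics/w12.png",d["img"][:,:,::-1]);s=manip.get_state();p=s["position"];print(p,s["contact_force"],s["width"],yaw(),inS(p[:2]))
h=hsv(d);m=(h[...,0]>8)&(h[...,0]<28)&(h[...,1]>110)
for b in blobs(d,m,.054,15): print(b,inS(np.array(b[:2])/1000))
```

```text
[0.54171543 0.0344416  0.14564599] [0.68997431 0.312755   0.0056692 ] 0.07273989120651847 -116.14629223025767 [[-2.6  1.2]]
(484.5, 61.9, 46.3, 40.8, 63.9, [257.0, 259.0]) [[-66.1   0.6]]
(508.3, 49.2, 7.4, 5.1, 63.9, [258.0, 232.0]) [[-39.1  -0.3]]
(573.2, 17.9, 7.8, 7.8, -70.8, [258.0, 155.0]) [[33.   0.3]]
(679.8, 147.9, 14.1, 9.3, 63.8, [56.0, 107.0]) [[ 71.2 164. ]]
(638.9, -14.3, 12.3, 12.0, 21.0, [258.0, 61.0]) [[106.1   0.4]]
```

View pics/w12.png

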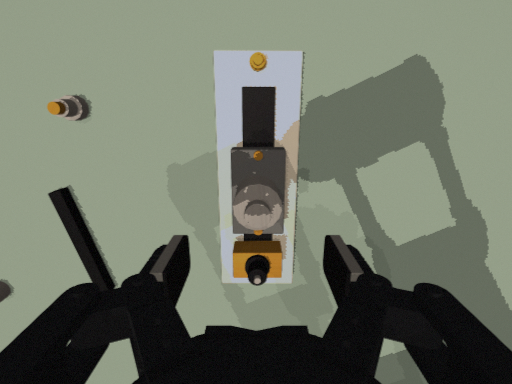

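The weight is standing on the carriage at (258,208), and the source is at (257,260). Now ret, turning the wrist on the way.

Request:
step_arm --increments '[{"grip":0.85,"delta_pos":[-0.005,0.014,0],"twist":7},{"grip":0.85,"delta_pos":[-0.005,0.014,0],"twist":7},{"grip":0.85,"delta_pos":[-0.005,0.014,0],"twist":7},{"grip":0.85,"delta_pos":[-0.005,0.014,0],"twist":7},{"grip":0.85,"delta_pos":[-0.005,0.014,0],"twist":7},{"grip":0.85,"delta_pos":[-0.005,0.014,0],"twist":7},{"grip":0.85,"delta_pos":[-0.005,0.014,0],"twist":7},{"grip":0.85,"delta_pos":[-0.005,0.014,0],"twist":7},{"grip":0.85,"delta_pos":[-0.005,0.014,0],"twist":7},{"grip":0.85,"delta_pos":[-0.005,0.014,0],"twist":7}]'

```text
clock: 25.4
position: [0.49, 0.1749, 0.1435]
ee_rot: [-0.266, -0.654, -0.266, 0.656]
contact_force: [0.6, -0.6, -0.1]
width: 0.0727
```

Request:
step_arm --increments '[{"grip":0.85,"delta_pos":[-0.005,0.014,0],"twist":7},{"grip":0.85,"delta_pos":[-0.005,0.014,0],"twist":7},{"grip":0.85,"delta_pos":[-0.005,0.014,0],"twist":7},{"grip":0.85,"delta_pos":[-0.005,0.014,0],"twist":7},{"grip":0.85,"delta_pos":[-0.005,0.014,0],"twist":7},{"grip":0.85,"delta_pos":[-0.005,0.014,0],"twist":7},{"grip":0.85,"delta_pos":[-0.005,0.014,0],"twist":7},{"grip":0.85,"delta_pos":[-0.005,0.014,0],"twist":7},{"grip":0.85,"delta_pos":[-0.005,0.014,0],"twist":7},{"grip":0.85,"delta_pos":[-0.005,0.014,0],"twist":7}]'

```text
clock: 26.23
position: [0.4402, 0.3145, 0.1434]
ee_rot: [0.593, 0.383, 0.594, -0.385]
contact_force: [0.7, 0.9, -0.4]
width: 0.0719
```

Request:
step_arm --increments '[{"grip":0.85,"delta_pos":[-0.005,0.014,0],"twist":7},{"grip":0.85,"delta_pos":[-0.005,0.014,0],"twist":7},{"grip":0.85,"delta_pos":[-0.005,0.014,0],"twist":7},{"grip":0.85,"delta_pos":[-0.005,0.014,0],"twist":7},{"grip":0.85,"delta_pos":[-0.005,0.014,0],"twist":4.7},{"grip":0.85,"delta_pos":[0,0,0],"twist":0},{"grip":0.85,"delta_pos":[0,0,0],"twist":0},{"grip":0.85,"delta_pos":[0,0,0],"twist":0}]'

```text
clock: 26.9
position: [0.4161, 0.3836, 0.1442]
ee_rot: [0.677, 0.203, 0.677, -0.205]
contact_force: [-0.3, 0.4, -0.7]
width: 0.0726
```

Run:
```python
from h import *
d=cam("wrist");cv2.imwrite("pics/w13.png",d["img"][:,:,::-1]);s=manip.get_state();p=s["position"];print(p,s["width"],yaw(),s["qpos"][5])
h=hsv(d);m=(h[...,0]>8)&(h[...,0]<28)&(h[...,1]>110)
for b in blobs(d,m,.026,200): print(b)
```

```text
[0.41633911 0.38347786 0.14447483] 0.07245766369845127 56.4704007075906 -0.3636641944401801
(413.4, 390.4, 47.8, 31.8, 56.5, [261.0, 179.0])
```

View pics/w13.png

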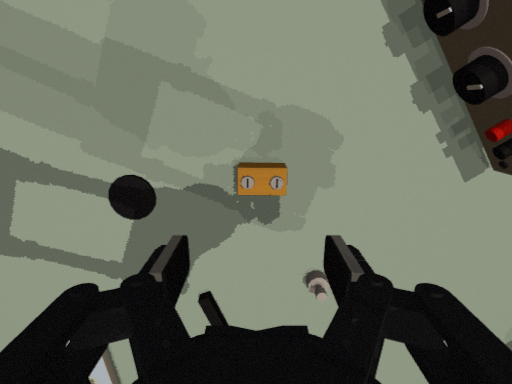

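Ret is at (262,182) with its screws at (247,182) and (277,182). The small weight at (317,285) and the disc at (132,197) are clear of the jaws.

Run:
```python
from h import *
d=cam("wrist");print(cast(d,[[262,182]],.026),cast(d,[[262,182.5]],.031),cast(d,[[317,285]],.02))
```

```text
[[0.41638799 0.38923505]] [[0.41560722 0.38964143]] [[0.5510299  0.37437016]]
```

Request:
step_arm --increments '[{"grip":0.85,"delta_pos":[0,0.0055,-0.03],"twist":0},{"grip":0.85,"delta_pos":[0,0,-0.03],"twist":0},{"grip":0.85,"delta_pos":[0,0,-0.03],"twist":0},{"grip":0.85,"delta_pos":[0,0,-0.03],"twist":0},{"grip":0.85,"delta_pos":[0,0,-0.013],"twist":0},{"grip":0.85,"delta_pos":[0,0,-0.005],"twist":0},{"grip":0.85,"delta_pos":[0,0,0],"twist":0}]'

```text
clock: 27.58
position: [0.4161, 0.3888, 0.0061]
ee_rot: [0.676, 0.203, 0.678, -0.205]
contact_force: [0.3, -0.3, 0.3]
width: 0.0725
```

Request:
step_arm --increments '[{"grip":0.4,"delta_pos":[0,0,0],"twist":0},{"grip":0.4,"delta_pos":[0,0,0],"twist":0},{"grip":0.4,"delta_pos":[0,0,0],"twist":0},{"grip":0.4,"delta_pos":[0,0,0],"twist":0},{"grip":0.4,"delta_pos":[0,0,0],"twist":0},{"grip":0.4,"delta_pos":[0,0,0],"twist":0},{"grip":0.4,"delta_pos":[0,0,0],"twist":0}]'

```text
clock: 28.17
position: [0.4178, 0.3906, 0.0091]
ee_rot: [0.678, 0.204, 0.676, -0.202]
contact_force: [-0.4, -1.2, 6.9]
width: 0.0465
```

Request:
step_arm --increments '[{"grip":0.4,"delta_pos":[0,0,0.01],"twist":0},{"grip":0.4,"delta_pos":[0,0,0.03],"twist":0},{"grip":0.4,"delta_pos":[0,0,0.03],"twist":0},{"grip":0.4,"delta_pos":[0,0,0.04],"twist":0},{"grip":0.4,"delta_pos":[0,0,0.03],"twist":0},{"grip":0.4,"delta_pos":[0,0,0.01],"twist":0},{"grip":0.4,"delta_pos":[0,0,0],"twist":0}]'

```text
clock: 28.75
position: [0.4179, 0.3911, 0.1606]
ee_rot: [0.679, 0.205, 0.676, -0.201]
contact_force: [-0.4, -0.3, -2.9]
width: 0.0467
```

Request:
step_arm --increments '[{"grip":0.4,"delta_pos":[0.016,-0.033,0],"twist":0.6},{"grip":0.4,"delta_pos":[0.016,-0.033,0],"twist":0.6},{"grip":0.4,"delta_pos":[0.016,-0.033,0],"twist":0.6},{"grip":0.4,"delta_pos":[0.016,-0.033,0],"twist":0.6},{"grip":0.4,"delta_pos":[0.016,-0.033,0],"twist":0.6},{"grip":0.4,"delta_pos":[0.016,-0.033,0],"twist":0.6},{"grip":0.4,"delta_pos":[0.016,-0.033,0],"twist":0.6},{"grip":0.4,"delta_pos":[0.016,-0.033,0],"twist":0.6},{"grip":0.4,"delta_pos":[0.016,-0.033,0],"twist":0.6},{"grip":0.4,"delta_pos":[0.016,-0.033,0],"twist":0.6}]'

```text
clock: 29.58
position: [0.5751, 0.0583, 0.1543]
ee_rot: [0.685, 0.167, 0.689, -0.168]
contact_force: [0.2, 0.8, -2.8]
width: 0.0464
```

Request:
step_arm --increments '[{"grip":0.4,"delta_pos":[0.016,-0.033,0],"twist":0.6},{"grip":0.4,"delta_pos":[0.018,-0.0295,0],"twist":0.6},{"grip":0.4,"delta_pos":[0,0,-0.03],"twist":0},{"grip":0.4,"delta_pos":[0,0,-0.03],"twist":0},{"grip":0.4,"delta_pos":[0,0,-0.02],"twist":0},{"grip":0.4,"delta_pos":[0,0,0],"twist":0},{"grip":0.4,"delta_pos":[0,0,0],"twist":0},{"grip":0.4,"delta_pos":[0,0,0],"twist":0}]'

```text
clock: 30.25
position: [0.6107, -0.0024, 0.0771]
ee_rot: [0.689, 0.161, 0.689, -0.16]
contact_force: [0.1, -0.6, -1.9]
width: 0.0465
```

Run:
```python
from h import *
d=cam("wrist");cv2.imwrite("pics/w14.png",d["img"][:,:,::-1]);s=manip.get_state();p=s["position"];print(p,s["contact_force"],s["width"],yaw(),inS(p[:2]))
h=hsv(d);m=(h[...,0]>8)&(h[...,0]<28)&(h[...,1]>110)
for b in blobs(d,m,p[2]-.0075+.026,100): print(b,inS(np.array(b[:2])/1000))
```

```text
[ 0.61137835 -0.0024041   0.07808944] [-0.30957758 -1.06519154 -2.35573479] 0.04635347256150534 63.773306165724144 [[76.2 -1.1]]
(602.6, 1.0, 46.8, 37.0, 63.7, [256.0, 246.0]) [[66.8 -1.9]]
(636.3, 113.9, 9.5, 6.3, -11.4, [505.0, 206.0]) [[ 47.2 114.3]]
(565.3, 21.0, 6.0, 6.0, 18.8, [259.0, 160.0]) [[24.5 -0.4]]
(518.7, 43.8, 6.3, 5.9, -26.3, [260.0, 29.0]) [[-27.4  -0.5]]
```

View pics/w14.png

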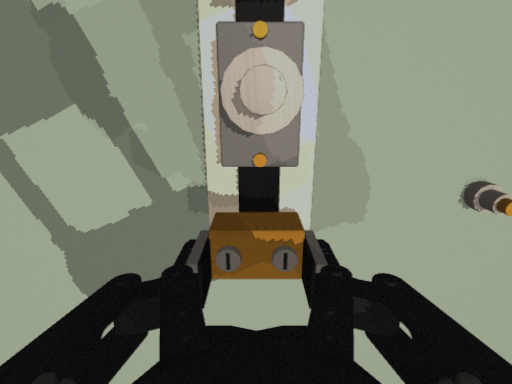

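The view from the other end shows the weight at (263,91), terminals at (260,29) and (260,160), and ret's top face at columns 209–304, rows about 232–278.

Run:
```python
from h import *
d=cam("wrist")
print("ret top",inS(cast(d,[[209,232],[304,232],[302,278],[211,278]],.0965)).tolist(),"screws",inS(cast(d,[[228,260],[285,260]],.1015)).tolist(),"bot",inS(cast(d,[[214,212],[300,212]],.0705)).tolist())
print("term",inS(cast(d,[[260,160],[260,29]],.054)).tolist(),"weight body",inS(cast(d,[[263,91],[221,91],[304,91],[263,47],[263,135]],.08)).tolist(),"knob",inS(cast(d,[[263,90]],.098)).tolist())
print("strip",inS(cast(d,[[239,190],[281,190]],.024)).tolist())
```

```text
ret top [[60.7, -24.5], [60.7, 21.6], [86.6, 21.9], [86.6, -24.8]] screws [[73.1, -15.2], [73.1, 12.3]] bot [[60.5, -25.8], [60.6, 23.6]]
term [[33.5, 0.7], [-36.7, 0.5]] weight body [[-4.7, 1.7], [-4.7, -18.2], [-4.6, 21.1], [-23.5, 1.6], [15.9, 1.8]] knob [[-4.3, 1.3]]
strip [[61.5, -14.2], [61.6, 16.6]]
```

Request:
step_arm --increments '[{"grip":0.4,"delta_pos":[0.002,0.001,-0.015],"twist":0},{"grip":0.4,"delta_pos":[0,0,-0.015],"twist":0},{"grip":0.4,"delta_pos":[0,0,-0.008],"twist":0},{"grip":0.4,"delta_pos":[0,0,-0.004],"twist":0},{"grip":0.4,"delta_pos":[0,0,-0.001],"twist":0},{"grip":0.4,"delta_pos":[0,0,0],"twist":0},{"grip":0.4,"delta_pos":[0,0,0],"twist":0}]'

```text
clock: 30.93
position: [0.6133, -0.0016, 0.0352]
ee_rot: [0.689, 0.161, 0.688, -0.16]
contact_force: [-0.8, 0.0, -3.1]
width: 0.0465
```

Request:
step_arm --increments '[{"grip":0.4,"delta_pos":[0,0,-0.001],"twist":0},{"grip":0.4,"delta_pos":[0,0,0],"twist":0},{"grip":0.4,"delta_pos":[0,0,-0.001],"twist":0},{"grip":0.4,"delta_pos":[0,0,0],"twist":0},{"grip":0.4,"delta_pos":[0,0,0],"twist":0}]'

```text
clock: 31.35
position: [0.613, -0.0016, 0.0332]
ee_rot: [0.689, 0.161, 0.688, -0.16]
contact_force: [-1.6, -1.1, 3.0]
width: 0.0464
```

Contact. Release, rise and back off for a final look.

Request:
step_arm --increments '[{"grip":0.7,"delta_pos":[0,0,0],"twist":0},{"grip":0.7,"delta_pos":[0,0,0],"twist":0},{"grip":0.7,"delta_pos":[0,0,0],"twist":0},{"grip":0.7,"delta_pos":[0,0,0],"twist":0},{"grip":0.7,"delta_pos":[0,0,0.02],"twist":0},{"grip":0.7,"delta_pos":[0,0,0.03],"twist":0},{"grip":0.7,"delta_pos":[0,0,0.04],"twist":0},{"grip":0.7,"delta_pos":[0,0,0.04],"twist":0},{"grip":0.7,"delta_pos":[0.018,-0.009,0.03],"twist":0},{"grip":0.7,"delta_pos":[0,0,0.03],"twist":0}]'

```text
clock: 32.18
position: [0.6332, -0.0118, 0.2247]
ee_rot: [0.69, 0.161, 0.687, -0.161]
contact_force: [1.1, -0.2, -0.6]
width: 0.0599
```

Request:
step_arm --increments '[{"grip":0.7,"delta_pos":[0,0,0],"twist":0},{"grip":0.7,"delta_pos":[0,0,0],"twist":0},{"grip":0.7,"delta_pos":[0,0,0],"twist":0}]'

```text
clock: 32.43
position: [0.6298, -0.0104, 0.2215]
ee_rot: [0.688, 0.161, 0.689, -0.161]
contact_force: [-0.7, -0.0, -0.4]
width: 0.0603
```

Run:
```python
from h import *
d=cam("wrist");cv2.imwrite("pics/w15.png",d["img"][:,:,::-1]);s=manip.get_state();p=s["position"];print(p,s["contact_force"],s["width"],yaw(),inS(p[:2]))
h=hsv(d);m=(h[...,0]>8)&(h[...,0]<28)&(h[...,1]>110)
for z in (.05,.054):
  for b in blobs(d,m,z,15): print(z,b,inS(np.array(b[:2])/1000))
t=cam("top");h=hsv(t)
for b in blobs(t,h[...,2]<40,.006,60):
    if 60<b[5][0]<450 and 90<b[5][1]<310: print(b)
```

```text
[ 0.62940898 -0.01034601  0.22073195] [-0.34451786  0.01177991 -0.51754903] 0.059848388936141715 63.757668817765406 [[95.9 -0.2]]
0.05 (942.9, 30.8, 77.5, 6.4, 15.3, [380.0, 352.0]) [[359.  175.1]]
0.05 (813.8, -31.6, 50.5, 23.7, -73.7, [303.0, 297.0]) [[270.7  62.1]]
0.05 (636.1, -13.2, 13.2, 11.6, -26.3, [257.0, 179.0]) [[1.031e+02 1.000e-01]]
0.05 (679.8, 154.0, 13.8, 9.8, 46.2, [408.0, 148.0]) [[ 68.5 169.5]]
0.05 (609.4, -0.7, 46.9, 29.5, 63.7, [256.0, 153.0]) [[73.7 -0.4]]
0.05 (572.8, 18.0, 7.3, 6.5, -26.3, [257.0, 116.0]) [[32.6  0.2]]
0.05 (509.6, 49.2, 8.2, 8.1, -26.3, [257.0, 43.0]) [[-37.9   0.3]]
0.05 (484.6, 61.5, 47.2, 20.7, 63.7, [257.0, 12.0]) [[-65.8   0.3]]
0.054 (938.0, 30.7, 76.5, 6.3, 15.3, [380.0, 352.0]) [[354.6 172.8]]
0.054 (810.6, -30.9, 49.8, 23.4, -73.7, [303.0, 297.0]) [[267.5  61.3]]
0.054 (635.2, -12.8, 13.0, 11.5, -26.3, [257.0, 179.0]) [[1.021e+02 1.000e-01]]
0.054 (678.3, 152.3, 13.6, 9.7, 46.2, [408.0, 148.0]) [[ 67.9 167.3]]
0.054 (608.8, -0.4, 46.3, 29.1, 63.7, [256.0, 153.0]) [[73.  -0.4]]
0.054 (572.6, 18.1, 7.3, 6.4, -26.3, [257.0, 116.0]) [[32.3  0.2]]
0.054 (510.2, 48.8, 8.1, 8.0, -26.3, [257.0, 43.0]) [[-37.2   0.2]]
0.054 (485.6, 61.0, 46.6, 20.4, 63.7, [257.0, 12.0]) [[-64.7   0.3]]
(357.1, 260.0, 42.3, 38.9, 51.2, [142.0, 273.0])
(678.5, -0.4, 180.6, 55.7, 75.2, [247.0, 154.0])
```

View pics/w15.png

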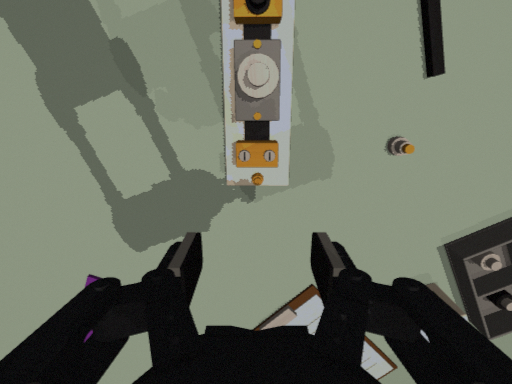

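The final view shows ret at (257,153), the carriage between terminals (257,43) and (257,116), the weight at (258,75) and the source at (257,12). All are square, released and inside tolerance, so I'm handing in.

```bash
python3 -c "
from rig import manip
print(manip.sign_off())"
```

```text
the job is handed in; nothing more can be done
None
```

The four-electrode test is set up and handed in at about 32 s of robot time. Everything is released, and the arm was about 20 cm above the bench at hand-in. The sign-off gives no verdict, so the numbers below are my own camera checks. Each is good to about 2 mm.

| Item | Measured position | Limit |
|---|---|---|
| Strip | within 2 mm of the plate's centre, about 0.1° off its axis | 12 mm, 0.12 rad |
| Two-screw electrode (stud end) | about 74 mm from the strip's middle, 0–1 mm off its centre line | 64–88 mm, 9 mm |
| Terminal-post electrode (other end) | about 75 mm from the strip's middle, under 1 mm off its centre line | 64–88 mm, 9 mm |
| Carriage | about 2 mm from the strip's middle, on its centre line | 11 mm, 9 mm |
| Weight | about 3 mm off the carriage's centre, upright | 9 mm |

- **Square:** the electrodes and carriage came out within about 0.5° of square to the strip.
- **Small disagreements:** different views put the carriage 1.5 to 2.5 mm towards the source end. In the last picture the terminal-post electrode was cut off at the edge. Its figure rests on the earlier view after release and on the visible gap to the carriage.
- **Flush:** each electrode's outer face sits about 1–2 mm inside the strip's end, not exactly flush.
- **Bystanders:** I never touched any of them. I re-measured only the disc, which read within 2 mm of its start. The bar, the adaptor and the small weight were only seen in passing.

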